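# Load the blue vial carousel onto the autosampler's three drive pins

## Robot

A 6-joint arm with a two-finger parallel gripper is mounted at the origin on the work surface. World frame = base frame: x ahead of the robot, y to its left, z up, the work surface at z = 0. Lengths are in m, angles in rad, forces in N, time in s.
With the tool pointing down it reaches from about 0.25 to 0.8 m from the base axis. Payload 3.9 kg.
Tool frame: the origin (TCP) lies on the mounting face of the last link; the fingertips stand 173 mm ahead of it and the grasp point (between the pads) lies 155 mm ahead of it; x points along the fingers, y is the direction in which the jaws open and shut, and the axes are right-handed (so a half turn about x gives the same grasp; the last joint's range is limited). The gripper opens to 85 mm and grips with 20 to 120 N. Pads are 22 mm wide; open, the fingers measure 114 mm over their backs; the gripper's body (76 mm by 85 mm) begins 54 mm behind the grasp point. The pads swing forward as they close: fully open they stand 13 mm farther back than shut.
Start: joints at [1.26, 0.26, -0.138, 1.173, 0, 1.571], TCP at [0.161, 0.5, 0.405] pointing down, gripper open.
Joint ranges: [-2.78, 2.78], [-0.83, 1.72], [-1.28, 1.37], [-1.9, 2.12], [-1.57, 1.48], [-3.14, 3.14]. Speed limits (rad/s): [2.57, 2.57, 3.14, 3.14, 3.14, 3.14].

## Interface

Orientations are given as [roll, pitch, yaw] about the fixed x, y, z axes, in that order (R = Rz(yaw) Ry(pitch) Rx(roll)).
In Python, from workcell import arm, kin, sensors, viewer gives the robot as it stands. The module is installed in compiled form; this text tells all that it offers. Calls block until the motion is done:
- arm.move_pose(position, orientation): joint-space move of the TCP to a pose.
- arm.movel(position, rate=0.15, ori=None, force_limit=None): straight line of the TCP; ori=None keeps the orientation; rate is the mean speed in m/s. With force_limit (N) it stops when the force on the tool has changed by that much, and returns True; else False.
- arm.move_j(angles): joint-space move.
- arm.command_gripper(opening, effort=None): finger opening in m; effort is the grip in N (None keeps the last); returns when the fingers have stopped.
- arm.hold(seconds).
- kin.solve_ik(position, orientation): joint angles nearest the present ones, or None.
- sensors.sense(): the state.
- viewer.read_camera(name): name is "scene" or "top"; returns a dict with "color" (384x512x3 uint8, red, green, blue), "fx", "fy", "cx", "cy" (pixels), "extrinsics" (4x4, takes a point from world to camera coordinates). Camera axes: x right, y up, looking along -z (the intrinsics and any distortion apply to the point x, -y, -z); pixel columns grow to the right and rows downward; lengths in m; the calibration is good to about 2 mm. A picture is of the moment at which its call begins. There is no depth.
A pose or a line that the arm cannot do raises arm.PlanningError and nothing moves.
- arm.hand_in(): hands the job in, once; it reports no verdict.
The state is a dict: "clock": time; "joints": joint angles; "qd": joint speeds; "joint_torque": joint torques, N m; "eef_pos": TCP position; "ee_rot": TCP orientation; "wrist_force": force on the tool from outside, world axes, zero at the start; "wrist_torque": the same for the moment, N m; "width": finger opening in m.
Only numpy, scipy, OpenCV 4.12 (cv2) and the standard library are available. Lean on these libraries where they do the work, as an engineer would, in place of code of your own. Each camera call takes 0.05 s, during which the arm holds its last target.

## Task

Load the autosampler: lift the blue vial carousel (the one with three windows) by its black knob, turn it so that its three windows line up with the three steel pins of the drive plate, lower it on without dropping it until it sits flat and fully home on the plate, and let go. Keep it upright all the way, and leave the yellow four-window carousel where it is.

Things in the scene. Friction and masses are not known exactly. Their poses are not given: they have to be found in the camera images.
- carousel: Blue vial carousel, loose, under 0.5 kg: round tray 150 mm across, 12 mm thick; three 30 x 30 mm through windows centred 43 mm from the middle at 0, 120, 240 deg (0 = its x axis). Vials round the rim reach 36 mm above the underside. On the middle a round black knob 30 mm across, 46 to 86 mm above the underside; any grasp yaw. Origin: centre of underside, z up. Starts flat on the bench.
- sampler: Autosampler, fixed: grey box 180 x 180 x 28 mm with a non-turning round dark plate, top 36 mm above the bench. Three steel pins, 10 mm across, 43 mm from the middle at 0, 120, 240 deg (0 = its x axis), end 25 mm above the plate. Carousel fits at any third of a turn, each pin with 10 mm play (about 13 deg); home, its underside is on the plate. Origin: on the bench under the plate's middle, z up.
- other: Yellow carousel for another machine, loose: same size and black knob, but four square windows and red-capped vials; it does not fit the three pins. To be left alone. Origin: centre of the underside, z up.

How it is judged:
By the outcome, as a careful person would: the job done as asked, in the order asked, and still so for the second after the job is handed in, with the robot touching nothing.
It also fails if it takes over 42 s, if anything falls off the work surface, if the arm or the gripper's body presses on something with over 40 N, if the wrist force passes 120 N, or if a joint passes its speed limit or range.

## Working session

There is one attempt and no reset: what is moved stays moved. The work goes in short steps, each a Python script; the robot and the scene stay as the last script left them, time stands still between calls to the robot, and variables do not carry over. Pictures are saved under pics/ and viewed, and the job is handed in when it is done.

```bash
mkdir -p pics; ls; python3 - <<'E'
from workcell import arm,kin,sensors,viewer
import cv2
for n in("scene","top"):
    c=viewer.read_camera(n);cv2.imwrite(f"pics/{n}0.png",c["color"][:,:,::-1])
    print(n,[c[k] for k in c if k!="color"])
print(sensors.sense())
E
```

```text
pics
scene [355.7539695649627, 355.7539695649627, 253.32071340160275, 191.64108614337752, array([[ 0.84208625,  0.53929821,  0.00694209, -0.41313901],
       [-0.29163515,  0.44447032,  0.84699178,  0.11346387],
       [ 0.4536956 , -0.71526469,  0.53156066, -1.31051079],
       [ 0.        ,  0.        ,  0.        ,  1.        ]])]
top [351.1465064871794, 351.1465064871794, 261.7057087493962, 190.93542198056298, array([[ 0.02332662, -0.99972736,  0.00103884, -0.01534882],
       [ 0.99275424,  0.02328641,  0.11788455, -0.50796892],
       [-0.1178766 , -0.00171853,  0.99302676, -1.01940895],
       [ 0.        ,  0.        ,  0.        ,  1.        ]])]
{'clock': 0.1, 'joints': array([ 1.26001009e+00,  2.60628978e-01, -1.39231805e-01,  1.17269902e+00,
       -1.32431136e-06,  1.57078992e+00]), 'qd': array([ 0.00013172, -0.0016666 ,  0.00419508, -0.00061155, -0.00010189,
       -0.00169021]), 'joint_torque': array([-2.12343593e-04, -4.06508803e+01,  2.54526812e+01,  1.00941252e-02,
        2.26422060e-05,  1.15970508e-06]), 'eef_pos': array([0.16045691, 0.49956222, 0.4039454 ]), 'ee_rot': array([-1.57005177,  1.56903285, -1.88083159]), 'wrist_force': array([-0.31214068,  0.20291063, -1.02735396]), 'wrist_torque': array([ 0.02976328, -0.02266339,  0.01359944]), 'width': 0.08544195993456505}
```

View pics/scene0.png

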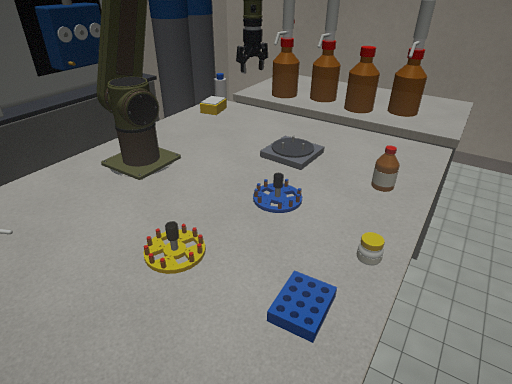

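View pics/top0.png

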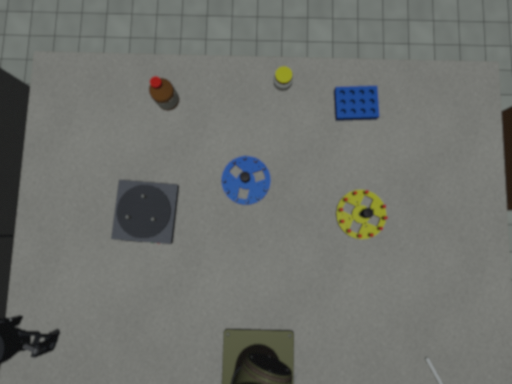

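The scene view shows the blue carousel at about (278,196), the yellow one at (175,250) and the sampler at (292,150). In the top view they are at (246,180), (362,214) and (145,211), with pins near (142,196), (127,217) and (152,219). Next I'll zoom in and measure.

```bash
cat > h.py <<'E'
import numpy as np,cv2
def ray(c,px,z):
    E=c["extrinsics"];R=E[:3,:3];o=-R.T@E[:3,3]
    px=np.atleast_2d(px)
    d=np.c_[(px[:,0]-c["cx"])/c["fx"],-(px[:,1]-c["cy"])/c["fy"],-np.ones(len(px))]@R
    return o+d*((z-o[2])/d[:,2])[:,None]
def fitc(p):
    A=np.c_[2*p[:,:2],np.ones(len(p))];s=np.linalg.lstsq(A,(p[:,:2]**2).sum(1),rcond=None)[0]
    return s[:2],np.sqrt(s[2]+s[:2]@s[:2])
def blobs(m,amin):
    n,l,s,ce=cv2.connectedComponentsWithStats(m.astype(np.uint8),connectivity=8)
    return [(s[i,4],ce[i],l==i) for i in range(1,n) if s[i,4]>=amin]
E
python3 - <<'E'
from workcell import viewer
from h import *
T=viewer.read_camera("top");S=viewer.read_camera("scene")
def crop(c,x,y,w=35): return cv2.resize(c["color"][y-w:y+w,x-w:x+w,::-1],(390,390),interpolation=cv2.INTER_CUBIC)
cv2.imwrite("pics/z1.png",np.hstack([crop(T,246,180),crop(T,145,211)]))
cv2.imwrite("pics/z2.png",np.hstack([crop(S,278,192),crop(S,292,150)]))
for n,c,box in(("T",T,(210,145,280,215)),("S",S,(245,165,310,220))):
    hsv=cv2.cvtColor(c["color"],cv2.COLOR_RGB2HSV)
    m=(hsv[...,0]>98)&(hsv[...,0]<125)&(hsv[...,1]>130)
    k=np.zeros_like(m);x0,y0,x1,y1=box;k[y0:y1,x0:x1]=1;m&=k
    cs,_=cv2.findContours(m.astype(np.uint8),cv2.RETR_EXTERNAL,cv2.CHAIN_APPROX_NONE)
    q=max(cs,key=cv2.contourArea)
    for z in(0.006,0.012):
        p=ray(c,q[:,0,:].astype(float),z);print(n,z,fitc(p))
    hull=cv2.fillPoly(np.zeros(m.shape,np.uint8),[q],1)>0
    hole=hull&~m
    for a,ce,_ in blobs(hole,8): print(a,ce,ray(c,ce,0.012)[0,:2],c["color"][_].mean(0))
E
```

```text
T 0.006 (array([0.54850662, 0.04622891]), np.float64(0.06749458360047908))
T 0.012 (array([0.54758357, 0.04593912]), np.float64(0.0671147596833782))
193 [238.74611399 172.93264249] [0.5641246  0.06807143] [79.88601036 85.5492228  96.28497409]
120 [258.8   175.425] [0.55785043 0.00655935] [100.975      108.825      122.49166667]
S 0.006 (array([0.54761962, 0.05065434]), np.float64(0.06893904074574879))
S 0.012 (array([0.5519178 , 0.04246216]), np.float64(0.06824662802886665))
39 [266.66666667 190.8974359 ] [0.50347209 0.05745467] [ 91.56410256  98.02564103 112.58974359]
59 [293.         196.23728814] [0.58692719 0.07522904] [89.18644068 87.69491525 94.33898305]
57 [276.05263158 204.42105263] [0.56545928 0.00775678] [93.78947368 90.24561404 93.36842105]
25 [290.44 203.36] [0.59852366 0.03612645] [69.32 56.44 53.44]
```

```bash
python3 - <<'E'
from workcell import viewer
from h import *
T=viewer.read_camera("top")
g=T["color"][150:270,90:200].astype(int)
# plate / box
gr=T["color"].mean(2)
k=np.zeros(gr.shape,bool);k[170:255,100:190]=1
print(gr[211,100:190].astype(int)); print(gr[170:255,160].astype(int))
print(gr[190:226,120:160].astype(int)[::1,:].max(), [(int(x)+120,int(y)+190,int(gr[y+190,x+120])) for y,x in np.argwhere(gr[190:226,120:160]>70)])
E
```

```text
[117 117 117 119 119 119 119 119 119 119 119 119 117 112  99  82  67  56
  50  50  50  50  50  49  50  50  50  50  50  50  51  50  50  50  51  50
  51  51  51  50  51  51  51  51  50  50  50  51  51  49  51  50  50  51
  50  50  50  50  50  50  49  49  49  49  50  50  50  50  50  49  52  66
  74  71  60  60  83 105 116 119 119 119 121 122 120 120 120 120 119 120]
[119 120 121 119 119 118 119 120 120 121 120 115 101  86  79  78  77  75
  72  66  57  53  51  51  51  51  51  50  50  51  50  50  50  50  50  50
  50  50  52  52  50  49  49  50  49  50  50  50  50  49  49  51  50  50
  51  50  49  49  51  51  52  56  63  71  75  77  78  78  78  78  78  80
  86 101 114 121 122 122 121 120 119 120 121 122 123]
85 [(120, 190, 77), (121, 190, 77), (122, 190, 77), (123, 190, 78), (124, 190, 77), (125, 190, 73), (120, 191, 78), (121, 191, 77), (122, 191, 77), (123, 191, 76), (124, 191, 73), (120, 192, 77), (121, 192, 77), (122, 192, 77), (123, 192, 74), (124, 192, 70), (120, 193, 77), (121, 193, 76), (122, 193, 75), (123, 193, 70), (120, 194, 76), (121, 194, 75), (122, 194, 71), (142, 194, 70), (120, 195, 76), (121, 195, 71), (141, 195, 73), (142, 195, 81), (143, 195, 75), (120, 196, 73), (141, 196, 75), (142, 196, 81), (143, 196, 76), (142, 197, 70), (126, 215, 73), (127, 215, 72), (125, 216, 70), (126, 216, 83), (127, 216, 81), (125, 217, 70), (126, 217, 83), (127, 217, 80), (152, 217, 71), (126, 218, 71), (151, 218, 76), (152, 218, 83), (153, 218, 76), (151, 219, 80), (152, 219, 85), (153, 219, 77), (151, 220, 71), (152, 220, 75)]
```

View pics/z1.png

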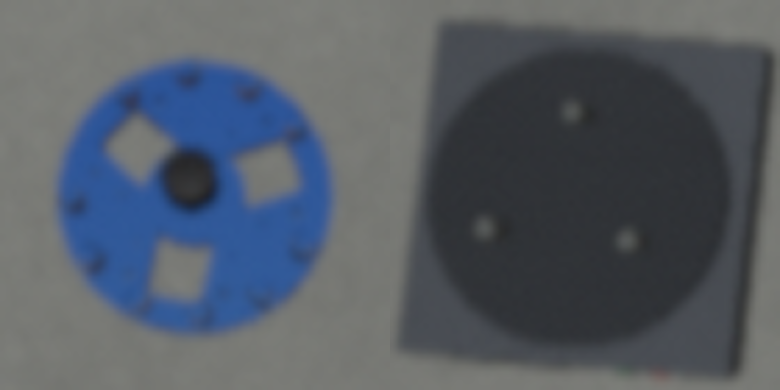

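View pics/z2.png

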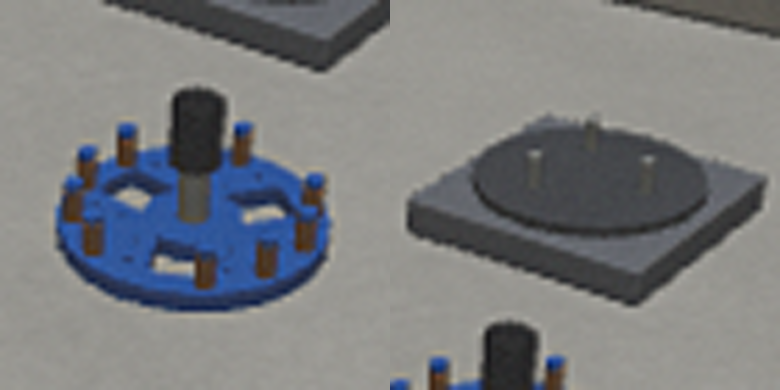

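```bash
python3 - <<'E'
from workcell import viewer
from h import *
T=viewer.read_camera("top");C=T["color"].astype(float)
def sub(x0,y0,x1,y1):
    k=np.zeros(C.shape[:2],bool);k[y0:y1,x0:x1]=1;return k
br=C[...,2]-C[...,0]
k=sub(212,146,280,214)
print(np.round(br[185,215:280]).astype(int))
m=(br>50)&k
cs,_=cv2.findContours(m.astype(np.uint8),cv2.RETR_EXTERNAL,cv2.CHAIN_APPROX_NONE)
q=max(cs,key=cv2.contourArea)[:,0,:].astype(float)
for z in (.0,.012): print("disc",fitc(ray(T,q,z)))
c0,_=fitc(ray(T,q,.006))
hull=cv2.fillPoly(np.zeros(m.shape,np.uint8),[q.astype(np.int32)],1)>0
gr=C.mean(2)
w=hull&(br<45)&(gr>75); ws=[]
for a,ce,_ in blobs(w,15):
    W=np.clip(70-br,0,70)*cv2.dilate(_.astype(np.uint8),np.ones((3,3)))*(gr>75); yy,xx=np.nonzero(W)
    ce=np.average(np.c_[xx,yy],axis=0,weights=W[yy,xx]); p=ray(T,ce,.006)[0,:2];ws.append(p)
    d=p-c0;print("win",a,ce,p,np.hypot(*d),np.degrees(np.arctan2(d[1],d[0]))%120)
print("mean win",np.mean(ws,0))
d=np.array(ws)-np.mean(ws,0);print(np.hypot(*d.T),np.degrees(np.arctan2(d[:,1],d[:,0]))%120)
kn=hull&(gr<45)
for a,ce,_ in blobs(kn,15): print("knob",a,ce,ray(T,ce,.086)[0,:2], ray(T,ce,.080)[0,:2])
# sampler
k=sub(105,172,186,250)
P=[]
for x,y in((142,196),(126,217),(152,219)):
    s=gr[y-3:y+4,x-3:x+4];W=np.clip(s-57,0,None);yy,xx=np.mgrid[y-3:y+4,x-3:x+4]
    ce=[(W*xx).sum()/W.sum(),(W*yy).sum()/W.sum()];P.append(ray(T,ce,.060)[0,:2]);print("pin",ce,P[-1])
c=np.mean(P,0);d=np.array(P)-c;print("pins c",c,np.hypot(*d.T),np.degrees(np.arctan2(d[:,1],d[:,0]))%120)
m=(gr<63)&sub(118,180,173,242);m=max(blobs(m,100),key=lambda b:b[0])[2]
cs,_=cv2.findContours(m.astype(np.uint8),cv2.RETR_EXTERNAL,cv2.CHAIN_APPROX_NONE)
q=max(cs,key=cv2.contourArea)[:,0,:].astype(float)
print("plate",fitc(ray(T,q,.036)))
E
```

```text
[ -4  -3  -4  -3  -2   5  30  67  95 104 104 104 106 105 105 105 105 105
 105 105 105 105 105 103 103 103 104 105 104 104 104 105 105 105 104 105
 104 106 105 105 104 103 101 101 102 104 104 103 100 100 103 104 104  94
  66  28   4  -2  -2  -3  -3  -3  -2  -2  -4]
disc (array([0.54597755, 0.04725179]), np.float64(0.07386036229148042))
disc (array([0.54417009, 0.046664  ]), np.float64(0.07303371987499592))
win 100 [235.52679321 170.7518898 ] [0.57170706 0.07860456] 0.041362308972737453 49.916664530143336
win 95 [258.71153846 175.37115385] [0.55899269 0.00690219] 0.04240512320034013 49.16172013811311
win 96 [242.64724701 193.21283044] [0.50267409 0.05462407] 0.04308720228306947 49.751238566257456
mean win [0.54445795 0.04671027]
[0.04194949 0.04237856 0.04252668] [49.49084381 50.05817156 49.27530372]
pin [np.float64(141.98961937716265), np.float64(195.5294117647059)] [0.48310081 0.34292483]
pin [np.float64(126.39592430858805), np.float64(216.44978165938863)] [0.42161053 0.38391476]
pin [np.float64(151.92489568845616), np.float64(218.67454798331013)] [0.41694806 0.31013218]
pins c [0.44055313 0.34565726] [0.04263532 0.04269027 0.04265244] [116.32548994 116.34158798 116.39746435]
plate (array([0.44022786, 0.34352228]), np.float64(0.07800319609090034))
```

Both fits agree. The carousel is at (0.545, 0.047) with window phase about 49.6°. The pins centre on (0.4405, 0.345) at phase 116.4°. That makes the turn +66.8° or −53.2°. Next I'll choose the grasp yaw by IK and grasp.

```bash
cat >> h.py <<'E'
G=np.array([.545,.0468]);P=np.array([.4405,.345])
def ori(deg): return [np.radians(90-deg),np.pi/2,0]
E
python3 - <<'E'
from workcell import kin
from h import *
for psi in range(-180,180,30):
    a=kin.solve_ik([*G,.225],ori(psi))
    r=[]
    for d in(66.8,-53.2):
        b=kin.solve_ik([*P,.3],ori(psi+d)); r.append(None if b is None else np.round(b,2)[[0,4,5]])
    print(psi,None if a is None else np.round(a,2)[[0,4,5]],r)
E
```

```text
-180 [ 0.09  0.   -1.49] [array([ 0.66,  0.  , -2.07]), array([0.66, 0.  , 0.02])]
-150 [ 0.09  0.   -2.01] [array([ 0.66,  0.  , -2.6 ]), array([ 0.66,  0.  , -0.5 ])]
-120 [ 0.09  0.   -2.53] [array([ 0.66,  0.  , -3.12]), array([ 0.66, -0.  , -1.03])]
-90 [ 0.09  0.   -3.06] [array([0.66, 0.  , 2.64]), array([ 0.66, -0.  , -1.55])]
-60 [0.09 0.   2.7 ] [array([0.66, 0.  , 2.12]), array([ 0.66,  0.  , -2.07])]
-30 [0.09 0.   2.18] [array([0.66, 0.  , 1.59]), array([ 0.66,  0.  , -2.6 ])]
0 [0.09 0.   1.66] [array([0.66, 0.  , 1.07]), array([ 0.66,  0.  , -3.12])]
30 [0.09 0.   1.13] [array([0.66, 0.  , 0.55]), array([0.66, 0.  , 2.64])]
60 [0.09 0.   0.61] [array([0.66, 0.  , 0.02]), array([0.66, 0.  , 2.12])]
90 [0.09 0.   0.09] [array([ 0.66,  0.  , -0.5 ]), array([0.66, 0.  , 1.59])]
120 [ 0.09  0.   -0.44] [array([ 0.66,  0.  , -1.03]), array([0.66, 0.  , 1.07])]
150 [ 0.09  0.   -0.96] [array([ 0.66, -0.  , -1.55]), array([0.66, 0.  , 0.55])]
```

```bash
python3 - <<'E'
from workcell import arm,kin,sensors,viewer
from h import *
T=viewer.read_camera("top");print("knob",ray(T,[244.6,177.2],.084))
arm.move_pose([*G,.33],ori(30))
for n in("scene","top"): cv2.imwrite(f"pics/{n}1.png",viewer.read_camera(n)["color"][:,:,::-1])
s=sensors.sense();print(s["clock"],s["eef_pos"],s["wrist_force"])
E
```

```text
knob [[0.54001244 0.04604832 0.084     ]]
2.6 [0.54492611 0.04770006 0.33013635] [-0.85627112  0.71939815  0.23968542]
```

View pics/scene1.png

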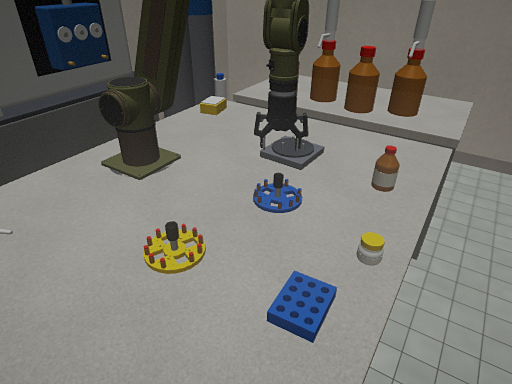

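The gripper is centred above the blue carousel, with its fingers near (257,130) and (305,130). My eyeballed knob pixel gave x≈0.540 against 0.545 from the disc, so I'll use 0.543 and descend.

```bash
python3 - <<'E'
from workcell import arm,kin,sensors,viewer
from h import *
print(arm.movel([.543,.0465,.224],rate=.1,force_limit=8))
arm.command_gripper(.02,60)
s=sensors.sense();print(s["clock"],s["eef_pos"],s["wrist_force"],s["width"])
print(arm.movel([.543,.0465,.244],rate=.04)); 
s=sensors.sense();print(s["clock"],s["eef_pos"],s["wrist_force"],s["wrist_torque"],s["width"])
arm.movel([.543,.0465,.345],rate=.1)
s=sensors.sense();print(s["clock"],s["eef_pos"],s["wrist_force"],s["width"])
for n in("scene","top"): cv2.imwrite(f"pics/{n}2.png",viewer.read_camera(n)["color"][:,:,::-1])
E
python3 -c "
import cv2,numpy as np
a=cv2.imread('pics/scene2.png')[100:240,200:360];b=cv2.imread('pics/top2.png')[120:240,180:300]
cv2.imwrite('pics/z3.png',np.hstack([cv2.resize(a,(440,385)),cv2.resize(b,(360,385))]))"
```

```text
False
4.3667 [0.54351213 0.04664404 0.22460328] [1.20356328 0.32717868 4.32881789] 0.028531344701026945
False
5.0167 [0.54294845 0.0464889  0.24404259] [-1.10017107 -0.99533408 -3.22436428] [-0.01224752 -0.01053238 -0.01876981] 0.028728097663233365
6.175 [0.54265479 0.04646337 0.34424617] [-0.24760355 -0.39216602 -4.17151284] 0.028710118815895868
```

View pics/z3.png

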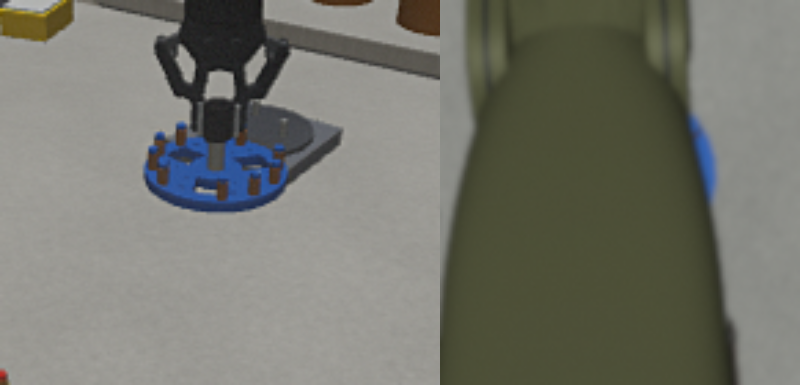

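The carousel is lifted and level, hanging straight below the gripper; the top view is blocked by the arm. Next I'll carry it to the plate, turning it +66.8°, and check it there.

```bash
python3 - <<'E'
from workcell import arm,kin,sensors,viewer
from h import *
arm.movel([*P,.345],rate=.13,ori=ori(96.8))
arm.hold(.3)
s=sensors.sense();print(s["clock"],s["eef_pos"],s["wrist_force"],s["wrist_torque"],s["width"])
for n in("scene","top"): cv2.imwrite(f"pics/{n}3.png",viewer.read_camera(n)["color"][:,:,::-1])
a=cv2.imread('pics/scene3.png')[80:180,235:350];b=cv2.imread('pics/top3.png')[150:270,90:210]
cv2.imwrite('pics/z4.png',np.hstack([cv2.resize(a,(440,385),interpolation=2),cv2.resize(b,(360,385),interpolation=2)]))
E
```

```text
9.15 [0.44054414 0.34488326 0.34501272] [ 0.0406335   0.39684075 -3.75229824] [ 0.04788833 -0.05123942 -0.03385733] 0.029015503133474844
```

View pics/z4.png

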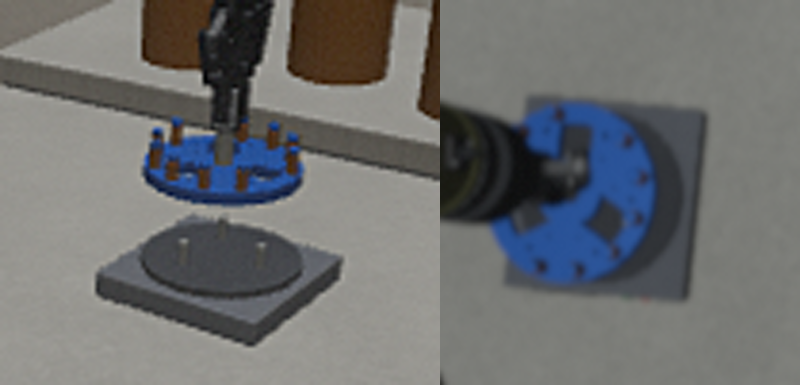

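The carousel is level above the plate. In the top view its windows are near (136,194), (145,218) and (119,217), and the arm partly covers two of them. I'll measure its centre and phase from the disc edge and windows.

```bash
python3 - <<'E'
from workcell import viewer
from h import *
T=viewer.read_camera("top");C=T["color"].astype(float)
k=np.zeros(C.shape[:2],bool);k[175:245,95:165]=1
br=C[...,2]-C[...,0]
m=((br>50)&k).astype(np.uint8)
z=.1204
cs,_=cv2.findContours(m,cv2.RETR_EXTERNAL,cv2.CHAIN_APPROX_NONE)
q=max(cs,key=cv2.contourArea)[:,0,:].astype(float)
p=ray(T,q,z+.010)[:,:2]
idx=np.ones(len(p),bool)
c=np.array([.4405,.345])
for i in range(6):
    idx=abs(np.hypot(*(p-c).T)-.0745)<(.012 if i<2 else .004); c,r=fitc(p[idx])
print("disc",c,r,idx.sum(),np.abs(np.hypot(*(p[idx]-c).T)-r).max())
hull=cv2.convexHull(q.astype(np.int32));H=cv2.fillPoly(np.zeros(m.shape,np.uint8),[hull],1)>0
for a,ce,_ in blobs(H&(br<45),12):
    w=ray(T,ce,z+.006)[0,:2];d=w-c;print(a,ce,w,np.hypot(*d),np.degrees(np.arctan2(d[1],d[0]))%120,C[_].mean(0))
    cn=cv2.findContours(_.astype(np.uint8),0,1)[0][0];print("  rect",cv2.minAreaRect(cn))
E
```

```text
disc [0.43828765 0.33982691] 0.07446040334470991 130 0.003335355736154011
620 [123.96451613 205.06935484] [0.44964049 0.36704787] 0.02949352534868778 67.36081225280881 [34.54677419 37.52903226 42.99516129]
  rect ((125.25, 204.74998474121094), (26.246904373168945, 37.31486892700195), 18.434946060180664)
91 [145.1978022  218.54945055] [0.41473103 0.30752279] 0.039980874127237616 113.89994581857759 [46.76923077 52.31868132 63.24175824]
  rect ((145.50001525878906, 218.5), (9.526599884033203, 9.838947296142578), 38.65980911254883)
```

The disc fit and the clear window put the carousel 2–5 mm off the pins (mostly −y), and the window's angle is 113.9° against 116.4°. Both are within the play. I'll trim +1.5 and +3 mm and lower it with a force limit.

```bash
python3 - <<'E'
from workcell import arm,kin,sensors,viewer
from h import *
x,y=.442,.348
arm.movel([x,y,.300],rate=.08,ori=ori(97.8))
arm.hold(.2)
print(arm.movel([x,y,.268],rate=.04,force_limit=7))
s=sensors.sense();print(s["clock"],s["eef_pos"],s["wrist_force"],s["wrist_torque"],s["width"])
if s["eef_pos"][2]<.271:
    print(arm.movel([x,y,.255],rate=.015,force_limit=5))
    s=sensors.sense();print(s["clock"],s["eef_pos"],s["wrist_force"],s["wrist_torque"],s["width"])
for n in("scene","top"): cv2.imwrite(f"pics/{n}4.png",viewer.read_camera(n)["color"][:,:,::-1])
a=cv2.imread('pics/scene4.png')[80:180,235:350];b=cv2.imread('pics/top4.png')[150:270,90:210]
cv2.imwrite('pics/z5.png',np.hstack([cv2.resize(a,(440,385),interpolation=2),cv2.resize(b,(360,385),interpolation=2)]))
E
```

```text
False
11.1667 [0.44213074 0.34810867 0.26819255] [-0.83609607 -1.26360726 -2.85593736] [ 0.05592086 -0.08646821 -0.00981515] 0.02880758340893025
True
11.7333 [0.44201351 0.34793989 0.26060939] [-0.89166259  0.06151386  4.19650434] [ 0.04035692  0.07473743 -0.00726563] 0.02857091270021681
```

View pics/z5.png

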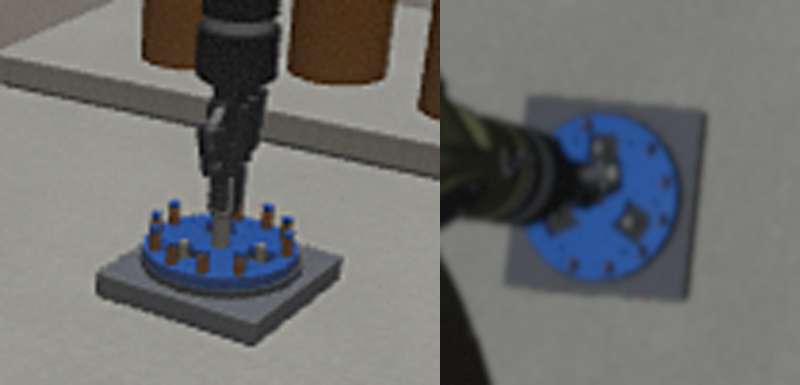

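Contact came at TCP z = 0.2606, exactly the predicted home height (0.2246 + 0.036). The picture shows the tray flat on the plate with pins visible in the windows. I'll release, retreat and check.

```bash
python3 - <<'E'
from workcell import arm,kin,sensors,viewer
from h import *
arm.command_gripper(.085,20)
p=sensors.sense()["eef_pos"]
arm.movel([p[0],p[1],.40],rate=.1)
arm.move_pose([.30,.0,.42],ori(30))
s=sensors.sense();print(s["clock"],s["eef_pos"],s["wrist_force"],s["width"])
for n in("scene","top"): cv2.imwrite(f"pics/{n}5.png",viewer.read_camera(n)["color"][:,:,::-1])
a=cv2.imread('pics/scene5.png')[110:190,245:340];b=cv2.imread('pics/top5.png')[165:255,100:190]
cv2.imwrite('pics/z6.png',np.hstack([cv2.resize(a,(440,385),interpolation=2),cv2.resize(b,(360,385),interpolation=2)]))
T=viewer.read_camera("top");C=T["color"].astype(float);br=C[...,2]-C[...,0]
k=np.zeros(br.shape,bool);k[170:255,100:190]=1
cs,_=cv2.findContours(((br>50)&k).astype(np.uint8),0,1);q=max(cs,key=cv2.contourArea)[:,0].astype(float)
print(fitc(ray(T,q,.046)))
a0,a1=[cv2.imread(f'pics/top{i}.png')[180:250,330:395].astype(int) for i in(0,5)]
print("yellow diff",abs(a0-a1).mean())
E
```

```text
15.3833 [3.00830311e-01 2.89895847e-04 4.20220952e-01] [ 0.01739024 -0.23610963 -0.40983741] 0.0849432526620719
(array([0.43964849, 0.34352718]), np.float64(0.07446765355547975))
yellow diff 4.075897435897436
```

View pics/z6.png

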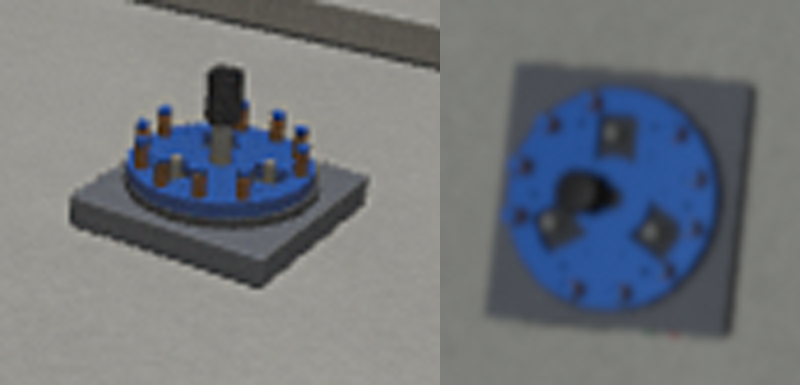

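View pics/scene5.png

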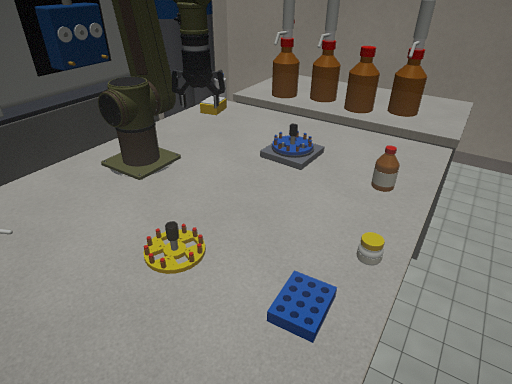

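The carousel sits flat on the plate with a pin inside each window, and the gripper is clear and open. I'll do one quick check on the yellow carousel's position, since its patch differs slightly, then hand in.

```bash
python3 - <<'E'
from workcell import arm
from h import *
for n,(x0,y0,x1,y1) in {"top":(330,180,395,250),"scene":(135,215,215,275)}.items():
    for i in(0,5):
        c=cv2.imread(f'pics/{n}{i}.png')[y0:y1,x0:x1].astype(int);m=(c[...,2]-c[...,0]>50)
        yy,xx=np.nonzero(m);print(n,i,m.sum(),xx.mean(),yy.mean())
arm.hand_in()
E
```

```text
top 0 1445 30.838062283737024 34.043598615916956
top 5 1461 30.79876796714579 34.02532511978097
scene 0 1682 38.92390011890606 36.596313912009514
scene 5 1679 38.927933293627156 36.60810005955926
the job is handed in; nothing more can be done
```

I gripped the blue carousel by its knob, lifted it, and turned it +67.8° to line up with the pins. I then lowered it onto the drive plate under a force limit, let go and handed in at about 15 s on the robot's clock, well under 42 s.

- **Seating:** contact came at TCP z 0.2606 m, which is the predicted home height. Both final views show it flat on the plate with a pin inside each window.
- **Centring:** the final disc fit is about 2 mm from the pin centre.
- **Yellow carousel:** it did not move; its centroid is within 0.05 px in both views. The raw image difference there was about 4 grey levels. I put that down to lighting or shadow but did not confirm it.
- **Disagreements:** a rough knob reading before the grasp was 5 mm off the disc fit. In the mid-air check above the plate, the carousel was 2–5 mm and about 2.5° off. I corrected for both, and they were within the play.

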